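Click-test the stiff salvaged switch and sort it

ROBOT

A 6-joint arm with a two-finger parallel gripper is mounted at the origin on the work surface. World frame = base frame: x ahead of the robot, y to its left, z up, the work surface at z = 0. Lengths are in m, angles in rad, forces in N, time in s.
With the tool pointing down it reaches from about 0.425 to 0.95 m from the base axis. Payload 3.5 kg.
Tool frame: the origin (TCP) lies midway between the tips of the shut fingers; the grasp point (between the pads) lies 19 mm behind it; z points along the fingers, y is the direction in which the jaws open and shut (so a half turn about z gives the same grasp; the last joint's range is limited). The gripper opens to 85 mm and grips with 20 to 120 N. Pads are 22 mm wide; open, the fingers measure 114 mm over their backs; the gripper's body (76 mm by 85 mm) begins 54 mm behind the grasp point. The pads swing forward as they close: fully open they stand 13 mm farther back than shut.
Start: joints at [-1.33, 0.286, 1.577, -0, 1.279, -0.15], TCP at [0.257, -0.624, 0.231] pointing down, gripper open.
Joint ranges: [-2.77, 2.77], [-0.9, 2.22], [0.21, 2.48], [-1.53, 4.67], [0.24, 2.81], [-2.84, 2.84]. Speed limits (rad/s): [2.79, 2.79, 3.14, 3.14, 3.14, 3.14].

INTERFACE

Orientations are given as a unit quaternion [w, x, y, z].
In Python, from rig import manip gives the robot as it stands.
- The arm moves only by the shell command python3 -m pendant 'ROWS' [FORCE]. ROWS is JSON, a list that holds one entry, the list of rows, each a list of 7 numbers: the gripper's target within -1 to 1 (fully open at 1, half-way at 0, shut at -1), then the shift along the tool's x, y, z in mm, then the turn, a rotation vector about the tool's x, y, z in rad. A call has 1 to 8 rows; each row shifts and turns the pose as measured when the row begins, along the tool's axes as they then stand; what a row does not reach is not made up. A row lasts 1/12 s, in which the tool goes at most 41.7 mm and 7.16 degrees, less where a joint would pass 70% of its speed; a pose out of reach is approached as far as the arm can. A call with a gripper value outside its range is refused whole. The fingers move at their own pace and stop on an object; FORCE is the grip in N (left out, the last holds). Time passes only in rows, so rows that do not move let the fingers close. It gives the time, the measured TCP pose, the force and the opening at its end, in the units of the state.
- manip.read_state(): the state, without advancing time (a new reading comes with each control period).
- manip.get_image(name): name is "scene" or "top" or "wrist"; returns (picture, depth): 420x560x3 uint8, red, green, blue; 420x560 float32, m along the optical axis (not along the pixel's ray), 0 where there is no reading.
- manip.get_calibration(name): a dict with "intrinsics" (3x3 intrinsics, pixels), "R" (3x3) and "t" (3): a world point X has camera coordinates R X + t. Camera axes: x right, y down, z forward; pixel columns grow to the right and rows downward; lengths in m; the calibration is good to about 2 mm. The wrist camera is an equidistant fisheye: a pixel r from the principal point sees the ray r / f radians off the axis. A picture is of the moment at which its call begins: read the wrist's pose just before it. get_calibration takes no time and is no camera call; for the wrist camera it gives the pose at the moment of the call.
- manip.sign_off(): hands the job in, once; it reports no verdict.
The state is a dict: "clock": time; "q": joint angles; "qd": joint speeds; "joint_efforts": joint torques, N m; "tool_pos": TCP position; "tcp_rot": TCP orientation; "force": force on the tool from outside, world axes, zero at the start; "wrist_torque": the same for the moment, N m; "gripper_width": opening from 0.0 (shut) to 1.0 (fully open).
Only numpy, scipy, OpenCV 4.12 (cv2) and the standard library are available. Lean on these libraries where they do the work, as an engineer would, in place of code of your own. Each camera call takes 0.05 s, during which the arm holds its last target.

TASK

Two salvaged push switches stand on the hardware-sorting bench: a stiff one with a red cap and a light one with a green cap. Press the stiff red cap all the way down until it clicks and let it spring back, then stand that switch upright in the red tray and let go of it. Leave the light green-capped switch on the bench alone.

Things in the scene. Friction and masses are not known exactly. Their poses are not given: they have to be found in the camera images.
- stiff_base: The stiff push switch, loose on the bench: upright round black housing, 44 mm diameter, 30 mm high, steel band near its foot, red round cap (30 mm diameter) on top. The cap's top is 42 mm above the foot at rest, 35 mm fully pressed. 0.13 to 0.26 kg. Origin: centre of the underside, z up. Steady when pressed straight down mid-cap; can be grasped across the black housing from any side.
- stiff (a joint): How far the red cap is pressed in, in m: 0 at rest, 0.007 at the stop. It is sprung: it starts to move at about 3 N and needs 10 N to reach the stop. It clicks 5.5 mm down (0.0055); hold it there for a tenth of a second. It springs back to 0 by itself.
- red_tray: Open red painted metal tray, fixed to the bench, 140 mm (its x) by 170 mm (its y) outside, 35 mm high, walls and floor 4 mm thick, empty. The origin is the centre of its underside, z up. An identical green tray, which holds two green-capped switches, is not used.
- light_top (a point): Centre of the top of the green cap of the light push switch on the bench: same shape and sizes as the stiff one, this point 42 mm above the bench at rest, full press (7 mm) at 3 N. To be left alone. A black rubber bush of 40 mm diameter, 45 mm high, standing near the switches is a bystander.

How it is judged:
By the outcome, as a careful person would: the job done as asked, in the order asked, and still so for the second after the job is handed in, with the robot touching nothing.
It also fails if it takes over 48 s, if anything falls off the work surface, if the arm or the gripper's body presses on something with over 40 N, if the wrist force passes 120 N, or if a joint passes its speed limit or range.

## Working session

There is one attempt and no reset: what is moved stays moved. The work goes in short steps, Python scripts to look and compute and a shell command to move; the robot and the scene stay as the last step left them, time stands still between calls to the robot, and variables do not carry over. Pictures are saved under pics/ and viewed, and the job is handed in when it is done.

```bash
mkdir -p pics; ls; python3 - <<'E'
from rig import manip
import cv2, numpy as np
s=manip.read_state(); print({k:np.round(v,3).tolist() for k,v in s.items()})
for n in("top","scene"):
    im,d=manip.get_image(n); cv2.imwrite(f"pics/{n}0.png",im[:,:,::-1]); np.savez(f"pics/{n}0.npz",im=im,d=d)
    c=manip.get_calibration(n); print(n,{k:np.round(c[k],3).tolist() for k in c if k in("intrinsics","R","t")})
E
```

```text
pics
{'clock': 0.0, 'q': [-1.33, 0.287, 1.578, 0.0, 1.279, -0.15], 'qd': [-0.0, 0.001, 0.001, 0.001, 0.0, -0.0], 'joint_efforts': [0.002, -40.598, -29.263, -0.0, 0.006, -0.0], 'tool_pos': [0.257, -0.623, 0.23], 'tcp_rot': [-0.001, 0.981, 0.194, -0.0], 'force': [-0.671, -0.216, 0.496], 'wrist_torque': [-0.053, -0.016, 0.04], 'gripper_width': 1.001}
top {'intrinsics': [[509.98, 0.0, 275.023], [0.0, 509.98, 212.066], [0.0, 0.0, 1.0]], 'R': [[0.006, -1.0, 0.001], [-0.993, -0.006, -0.114], [0.114, -0.0, -0.993]], 't': [-0.005, 0.573, 0.971]}
scene {'intrinsics': [[455.767, 0.0, 269.863], [0.0, 455.767, 211.072], [0.0, 0.0, 1.0]], 'R': [[0.61, 0.792, -0.013], [0.452, -0.362, -0.815], [-0.65, 0.491, -0.579]], 't': [-0.348, -0.183, 1.338]}
```

View pics/top0.png

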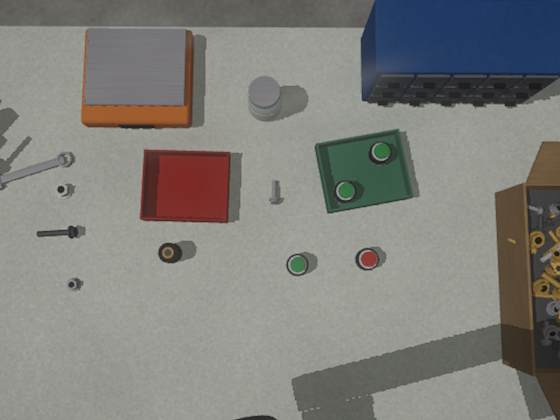

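View pics/scene0.png

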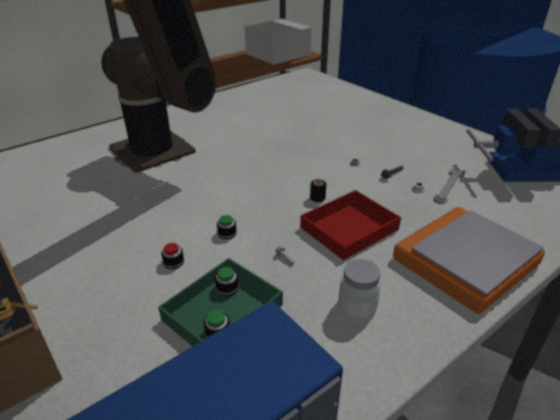

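The top view shows the red cap at about (369,259), the loose green cap at (297,265), the bush at (170,253) and the red tray spanning about (141–230, 150–222). Next I'll convert these to positions.

```bash
cat > h.py <<'E'
import numpy as np, cv2
from rig import manip
def world(n,px,d):
    c=manip.get_calibration(n);K=np.array(c["intrinsics"]);R=np.array(c["R"]);t=np.array(c["t"])
    px=np.atleast_2d(px).astype(float);d=np.atleast_1d(d)
    r=np.c_[(px-K[:2,2])/K[0,0],np.ones(len(px))]*d[:,None]
    return (r-t)@R
def onplane(n,px,z):
    c=manip.get_calibration(n);K=np.array(c["intrinsics"]);R=np.array(c["R"]);t=np.array(c["t"])
    px=np.atleast_2d(px).astype(float)
    r=np.c_[(px-K[:2,2])/K[0,0],np.ones(len(px))]@R; o=-R.T@t
    return o+r*((z-o[2])/r[:,2])[:,None]
def blobs(n,im,kind,minA=30):
    h=cv2.cvtColor(im,cv2.COLOR_RGB2HSV);H,S,V=h[...,0],h[...,1],h[...,2]
    m=((H<8)|(H>172))&(S>140)&(V>60) if kind=="red" else (H>50)&(H<80)&(S>140)&(V>60)
    k,l,st,ce=cv2.connectedComponentsWithStats(m.astype(np.uint8))
    return [(st[i].tolist(),ce[i],l==i) for i in range(1,k) if st[i,4]>=minA]
E
python3 - <<'E'
from h import *
for n in("top","scene"):
    z=np.load(f"pics/{n}0.npz");im,d=z["im"],z["d"]
    for k in("red","green"):
        for st,ce,m in blobs(n,im,k):
            dd=d[m]; mm=np.median(dd[dd>0]); print(n,k,st,ce.round(1),"depth",world(n,ce,mm).round(4)[0],"plane42",onplane(n,ce,.042).round(4)[0])
# tray: rim points in top
z=np.load("pics/top0.npz");d=z["d"]
ys,xs=np.mgrid[0:420,0:560];P=world("top",np.c_[xs.ravel(),ys.ravel()],d.ravel());
ok=(d.ravel()>0)
for name,c,r in (("tray",(186,186),60),("bush",(170,253),22),("red",(369,259),22),("green",(297,265),22)):
    s=ok&(abs(xs.ravel()-c[0])<r)&(abs(ys.ravel()-c[1])<(45 if r==60 else r))
    q=P[s]; 
    lo=.026 if name=="tray" else .02
    q=q[(q[:,2]>lo)&(q[:,2]<.06)]
    box=cv2.minAreaRect(q[:,:2].astype(np.float32)); print(name,len(q),np.round(box[0],4),np.round(box[1],4),round(box[2],2),"z",np.percentile(q[:,2],[5,50,95]).round(4))
    print(cv2.boxPoints(box).round(3).tolist())
q=P[ok&(abs(xs.ravel()-330)<15)&(abs(ys.ravel()-300)<15)];print("bench",q.mean(0))
E
```

```text
top red [140, 151, 89, 71, 5026] [189.8 187.1] depth [0.6262 0.1717 0.0042] plane42 [0.62   0.1653 0.042 ]
top red [361, 252, 15, 14, 158] [368.4 258.7] depth [ 0.4821 -0.1829  0.0417] plane42 [ 0.4821 -0.1828  0.042 ]
scene red [302, 191, 98, 58, 2054] [347.8 223.6] depth [0.621  0.1811 0.0052] plane42 [0.6535 0.1435 0.042 ]
scene red [165, 244, 13, 11, 118] [170.8 248.6] depth [ 0.49   -0.1862  0.0386] plane42 [ 0.494  -0.1878  0.042 ]
scene green [221, 217, 10, 7, 56] [225.3 219.8] depth [ 0.4783 -0.0496  0.04  ] plane42 [ 0.4807 -0.051   0.042 ]
scene green [218, 267, 15, 12, 122] [224.8 272.5] depth [ 0.6199 -0.1425  0.044 ] plane42 [ 0.618  -0.1414  0.042 ]
scene green [208, 311, 15, 14, 141] [214.9 317.2] depth [ 0.6994 -0.2137  0.0432] plane42 [ 0.6984 -0.2131  0.042 ]
tray 831 [0.6256 0.1767] [0.1711 0.1411] 88.8 z [0.0276 0.0339 0.0374]
[[0.5529999732971191, 0.09300000220537186], [0.6940000057220459, 0.09000000357627869], [0.6980000138282776, 0.26100000739097595], [0.5569999814033508, 0.2639999985694885]]
bush 365 [0.4913 0.2032] [0.0388 0.0386] 32.65 z [0.0312 0.044  0.0473]
[[0.4650000035762787, 0.20900000631809235], [0.48500001430511475, 0.17599999904632568], [0.5180000066757202, 0.19699999690055847], [0.4970000088214874, 0.23000000417232513]]
red 398 [ 0.4815 -0.1844] [0.0423 0.043 ] 14.26 z [0.0271 0.0332 0.0439]
[[0.4560000002384186, -0.16899999976158142], [0.4659999907016754, -0.20999999344348907], [0.5070000290870667, -0.20000000298023224], [0.4970000088214874, -0.15800000727176666]]
green 389 [ 0.4695 -0.0467] [0.0428 0.0413] 0.26 z [0.0273 0.0328 0.0436]
[[0.4480000138282776, -0.026000000536441803], [0.4480000138282776, -0.06700000166893005], [0.4909999966621399, -0.06700000166893005], [0.4909999966621399, -0.026000000536441803]]
bench [ 0.40080656 -0.11275052 -0.00043056]
```

```bash
python3 - <<'E'
from h import *
z=np.load("pics/top0.npz");d=z["d"]
ys,xs=np.mgrid[0:420,0:560];P=world("top",np.c_[xs.ravel(),ys.ravel()],d.ravel()).reshape(420,560,3)
s=P[130:400,480:560][d[130:400,480:560]>0]; s=s[s[:,2]>.05]
print("bin max z",s[:,2].max(),s.min(0),s.max(0))
c=manip.get_calibration("wrist");print({k:np.round(c[k],3).tolist() for k in c})
s=manip.read_state();
from scipy.spatial.transform import Rotation as R
q=s["tcp_rot"];r=R.from_quat([q[1],q[2],q[3],q[0]])
print(r.apply(np.eye(3)).round(3), (r.inv().apply(np.array([.482,-.184,.231])-s["tool_pos"])*1000).round(1))
E
```

```text
bin max z 0.18847516366970185 [ 0.2486339 -0.5447443  0.0500256] [ 0.67886866 -0.43917471  0.18847516]
{'intrinsics': [[325.192, 0.0, 285.367], [0.0, 325.192, 207.345], [0.0, 0.0, 1.0]], 'R': [[0.381, -0.924, -0.002], [-0.889, -0.367, 0.272], [-0.252, -0.102, -0.962]], 't': [-0.673, -0.035, 0.379]}
[[ 0.925  0.381  0.   ]
 [ 0.381 -0.925 -0.002]
 [-0.     0.002 -1.   ]] [ 3.755e+02 -3.207e+02 -1.000e-01]
```

```bash
python3 -m pendant '[[[-1,0,0,-20,0,0,0],[-1,10,-8,-20,0,0,0],[-1,28,-24,0,0,0,0],[-1,28,-24,0,0,0,0],[-1,28,-24,0,0,0,0],[-1,28,-24,0,0,0,0],[-1,28,-24,0,0,0,0],[-1,28,-24,0,0,0,0]]]' 40
```

```text
clock: 0.77
tool_pos: [0.3624, -0.4115, 0.2656]
tcp_rot: [-0.006, 0.982, 0.188, -0.001]
force: [1.0, 0.2, -0.0]
gripper_width: 0.001
```

```bash
python3 -m pendant '[[[-1,28,-24,0,0,0,0],[-1,28,-24,0,0,0,0],[-1,28,-24,0,0,0,0],[-1,28,-24,0,0,0,0],[-1,0,0,0,0,0,0.11],[-1,0,0,0,0,0,0.11],[-1,0,0,0,0,0,0.11],[-1,0,0,0,0,0,0.11]]]'
```

```text
clock: 1.43
tool_pos: [0.4347, -0.263, 0.2629]
tcp_rot: [-0.009, 0.999, -0.034, -0.004]
force: [0.3, 0.6, 0.2]
gripper_width: -0.001
```

```bash
cat >> h.py <<'E'
from scipy.spatial.transform import Rotation as Ro
def delta(target,yaw_y_deg=None):
    """shift in tool axes (mm) and rotvec (tool axes) to a tool-down pose with tool y at yaw_y_deg in world"""
    s=manip.read_state();q=s["tcp_rot"];r=Ro.from_quat([q[1],q[2],q[3],q[0]]);p=np.array(s["tool_pos"])
    print("t",round(s["clock"],2),"p",p.round(4),"toolx",r.apply([1,0,0]).round(3),"tooly",r.apply([0,1,0]).round(3),"w",round(s["gripper_width"],3),"F",np.round(s["force"],2),"qd",np.abs(s["qd"]).max().round(3))
    print(" shift mm",(r.inv().apply(np.array(target)-p)*1000).round(1))
    if yaw_y_deg is not None:
        a=np.deg2rad(yaw_y_deg);y=np.array([np.cos(a),np.sin(a),0]);z=np.array([0,0,-1.]);x=np.cross(y,z)
        print(" turn",(r.inv()*Ro.from_matrix(np.c_[x,y,z])).as_rotvec().round(4))
E
python3 -c "
from h import *
delta([.482,-.184,.15],-91.3)"
```

```text
t 1.43 p [ 0.4347 -0.263   0.2629] toolx [ 0.998 -0.068 -0.008] tooly [-0.068 -0.998 -0.018] w -0.001 F [0.34 0.59 0.22] qd 1.376
 shift mm [ 42.7 -80.  114. ]
 turn [-0.0179  0.0081 -0.0456]
```

```bash
python3 -m pendant '[[[-1,14,-20,0,-0.018,0.008,-0.046],[-1,14,-20,25,0,0,0],[-1,14,-20,25,0,0,0],[-1,0,-15,25,0,0,0],[-1,0,0,25,0,0,0],[-1,0,0,0,0,0,0]]]'; python3 -c "
from h import *
delta([.482,-.184,.15],-91.3)"
```

```text
clock: 1.93
tool_pos: [0.4815, -0.1869, 0.1601]
tcp_rot: [0.002, 1.0, -0.013, 0.001]
force: [-0.6, -0.5, -1.3]
gripper_width: 0.002
t 1.93 p [ 0.4815 -0.1869  0.1601] toolx [ 1.    -0.026  0.003] tooly [-0.026 -1.     0.004] w 0.002 F [-0.56 -0.48 -1.3 ] qd 0.047
 shift mm [ 0.4 -3.  10.1]
 turn [ 0.0036 -0.0028 -0.0032]
```

```bash
cat >> h.py <<'E'
def wrist(name,f=True):
    c=manip.get_calibration("wrist"); im,d=manip.get_image("wrist"); cv2.imwrite(f"pics/{name}.png",im[:,:,::-1]);np.savez(f"pics/{name}.npz",im=im,d=d)
    K=np.array(c["intrinsics"]);R=np.array(c["R"]);t=np.array(c["t"])
    ys,xs=np.mgrid[0:420,0:560];u=xs-K[0,2];v=ys-K[1,2];r=np.hypot(u,v)+1e-9;th=r/K[0,0]
    ray=np.stack([u/r*np.tan(th),v/r*np.tan(th),np.ones_like(r)],-1)
    P=(ray*d[...,None]-t)@R
    P[d<=0]=np.nan
    return im,d,P,dict(ray=ray,R=R,o=-R.T@t)
E
python3 - <<'E'
from h import *
im,d,P,c=wrist("w1")
for st,ce,m in blobs("wrist",im,"red"):
    q=P[m]; print(st,ce.round(1),np.nanmedian(q,0).round(4))
    rr=c["ray"][m]@c["R"]; X=c["o"]+rr*((.042-c["o"][2])/rr[:,2])[:,None]; print("plane42",X.mean(0).round(4),X.min(0).round(4),X.max(0).round(4))
E
```

```text
[0, 18, 21, 126, 2276] [ 9. 81.] [0.6299 0.1378 0.0044]
plane42 [0.6221 0.0986 0.042 ] [0.5563 0.0817 0.042 ] [0.6904 0.1189 0.042 ]
[265, 182, 34, 36, 914] [281.6 199.3] [ 0.4843 -0.1835  0.0417]
plane42 [ 0.4844 -0.1836  0.042 ] [ 0.4691 -0.1971  0.042 ] [ 0.499  -0.1697  0.042 ]
```

View pics/w1.png

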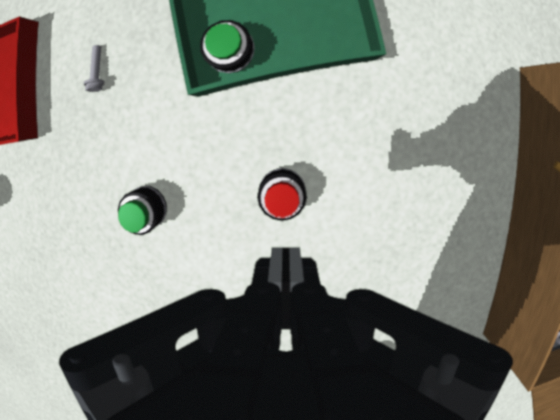

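The wrist view shows the red cap at (282,199), with the shut fingertips just below it at (287,255). That puts the cap at about (0.4835, -0.1835), which agrees with the top camera to 2 mm. I'll lower the tool to just above it.

```bash
python3 -m pendant '[[[-1,2,-3,20,0.004,-0.003,0],[-1,0,0,25,0,0,0],[-1,0,0,25,0,0,0],[-1,0,0,20,0,0,0],[-1,0,0,0,0,0,0],[-1,0,0,0,0,0,0]]]'; python3 -c "
from h import *
delta([.4835,-.1835,.047],-91.3)"
```

```text
clock: 2.48
tool_pos: [0.4914, -0.1914, 0.0813]
tcp_rot: [0.005, 1.0, -0.015, 0.009]
force: [-0.4, -0.6, 0.1]
gripper_width: -0.003
t 2.48 p [ 0.4914 -0.1914  0.0813] toolx [ 0.999 -0.029  0.017] tooly [-0.029 -1.     0.01 ] w -0.003 F [-0.36 -0.59  0.12] qd 0.012
 shift mm [-8.8 -8.  34.1]
 turn [ 0.0101 -0.0173 -0.0063]
```

```bash
python3 -m pendant '[[[-1,-8,-8,8,0.01,-0.017,-0.006],[-1,0,0,0,0,0,0],[-1,0,0,8,0,0,0],[-1,0,0,0,0,0,0]]]'; python3 -c "
from h import *
delta([.4835,-.1835,.047],-91.3)"
```

```text
clock: 2.82
tool_pos: [0.4865, -0.1854, 0.0706]
tcp_rot: [0.002, 1.0, -0.012, 0.004]
force: [-1.0, -0.4, -0.4]
gripper_width: 0.002
t 2.82 p [ 0.4865 -0.1854  0.0706] toolx [ 1.    -0.024  0.008] tooly [-0.024 -1.     0.005] w 0.002 F [-1.02 -0.42 -0.36] qd 0.042
 shift mm [-3.2 -1.9 23.6]
 turn [ 0.0045 -0.0075 -0.0009]
```

```bash
python3 -m pendant '[[[-1,-4,-2,10,0.006,-0.01,0],[-1,0,0,0,0,0,0],[-1,0,0,8,0,0,0],[-1,0,0,0,0,0,0]]]'; python3 -c "
from h import *
delta([.4835,-.1835,.047],-91.3)"
```

```text
clock: 3.15
tool_pos: [0.4833, -0.1837, 0.0526]
tcp_rot: [-0.0, 1.0, -0.012, -0.0]
force: [-0.3, -0.5, -0.5]
gripper_width: 0.002
t 3.15 p [ 0.4833 -0.1837  0.0526] toolx [ 1.    -0.023 -0.001] tooly [-0.023 -1.    -0.   ] w 0.002 F [-0.26 -0.48 -0.51] qd 0.028
 shift mm [ 0.2 -0.2  5.6]
 turn [-0.0003  0.0005 -0.0007]
```

```bash
python3 -m pendant '[[[-1,0,0,6,0,0,0],[-1,0,0,4,0,0,0],[-1,0,0,3,0,0,0],[-1,0,0,0,0,0,0]]]'; python3 -c "
from h import *
delta([.4835,-.1835,.035],-91.3)
im,d,P,c=wrist('w2')"
```

```text
clock: 3.48
tool_pos: [0.4839, -0.184, 0.039]
tcp_rot: [-0.0, 1.0, -0.012, -0.0]
force: [-1.6, 0.9, 6.5]
gripper_width: 0.003
t 3.48 p [ 0.4839 -0.184   0.039 ] toolx [ 1.    -0.023 -0.   ] tooly [-0.023 -1.    -0.   ] w 0.003 F [-1.59  0.9   6.55] qd 0.032
 shift mm [-0.4 -0.5  4. ]
 turn [-0.0002  0.0004 -0.0006]
```

View pics/w2.png

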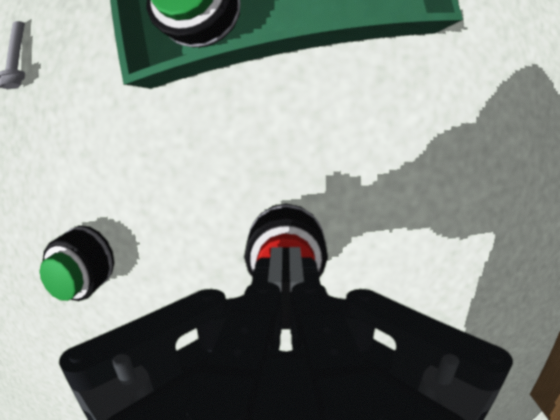

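The fingertips are centred on the red cap at about (286,248), the switch is still upright, and 6.5 N at about 3 mm matches its spring. I'll press to the stop and hold.

```bash
python3 -m pendant '[[[-1,0,0,3,0,0,0],[-1,0,0,3,0,0,0],[-1,0,0,2,0,0,0],[-1,0,0,1,0,0,0]]]'; python3 -c "
from h import *
delta([.4835,-.1835,.035],-91.3)"
```

```text
clock: 3.87
tool_pos: [0.4841, -0.1842, 0.0354]
tcp_rot: [-0.001, 1.0, -0.011, -0.003]
force: [-3.8, 2.4, 9.2]
gripper_width: 0.003
t 3.87 p [ 0.4841 -0.1842  0.0354] toolx [ 1.    -0.022 -0.007] tooly [-0.022 -1.    -0.003] w 0.003 F [-3.77  2.39  9.21] qd 0.035
 shift mm [-0.6 -0.6  0.4]
 turn [-0.0028  0.0066  0.0006]
```

```bash
python3 -m pendant '[[[-1,-0.5,-0.5,2,0,0,0],[-1,0,0,2,0,0,0],[-1,0,0,2,0,0,0]]]'; python3 -c "
from h import *
delta([.4835,-.1835,.035],-91.3)"
```

```text
clock: 4.12
tool_pos: [0.4842, -0.1842, 0.035]
tcp_rot: [-0.002, 1.0, -0.01, -0.005]
force: [-5.5, 3.8, 14.7]
gripper_width: 0.002
t 4.12 p [ 0.4842 -0.1842  0.035 ] toolx [ 1.    -0.021 -0.01 ] tooly [-0.021 -1.    -0.004] w 0.002 F [-5.5   3.77 14.67] qd 0.023
 shift mm [-0.7 -0.7  0. ]
 turn [-0.0036  0.0104  0.0018]
```

It has reached the stop: z = 0.0350 and 14.7 N. I'll hold briefly, then lift straight off.

```bash
python3 -m pendant '[[[-1,0,0,1.5,0,0,0],[-1,0,0,1.5,0,0,0],[-1,0,0,1.5,0,0,0]]]'; python3 -m pendant '[[[-1,0,0,-8,0,0,0],[-1,0,0,-15,0,0,0],[-1,0,0,-25,0,0,0],[-1,0,0,-35,0,0,0],[0.5,0,0,-30,0,0,0],[0.5,0,0,-10,0,0,0],[0.5,0,0,0,0,0,0]]]'; python3 - <<'E'
from h import *
delta([.4835,-.1835,.12],-91.3)
im,d,P,c=wrist("w3")
for st,ce,m in blobs("wrist",im,"red"):
    q=P[m]; print(st,ce.round(1),np.nanmedian(q,0).round(4))
    rr=c["ray"][m]@c["R"]; X=c["o"]+rr*((.042-c["o"][2])/rr[:,2])[:,None]; print("plane42",X.mean(0).round(4),X.min(0).round(4),X.max(0).round(4))
E
```

```text
clock: 4.37
tool_pos: [0.4842, -0.1842, 0.0351]
tcp_rot: [-0.003, 1.0, -0.01, -0.007]
force: [-4.2, 2.7, 9.8]
gripper_width: -0.003
clock: 4.95
tool_pos: [0.4855, -0.1846, 0.1619]
tcp_rot: [-0.003, 1.0, -0.01, -0.009]
force: [1.2, 0.4, 0.3]
gripper_width: 0.421
t 4.95 p [ 0.4855 -0.1846  0.1619] toolx [ 1.    -0.02  -0.017] tooly [-0.02  -1.    -0.007] w 0.421 F [1.17 0.4  0.32] qd 0.012
 shift mm [-1.3 -0.8 41.9]
 turn [-0.0067  0.0172  0.0026]
[0, 16, 24, 128, 2722] [10.8 81.1] [0.6289 0.1413 0.0043]
plane42 [0.6219 0.1021 0.042 ] [0.5565 0.0821 0.042 ] [0.6909 0.1272 0.042 ]
[270, 184, 33, 36, 908] [285.9 200.7] [ 0.4845 -0.1835  0.0416]
plane42 [ 0.4844 -0.1835  0.042 ] [ 0.4683 -0.1969  0.042 ] [ 0.4987 -0.1701  0.042 ]
```

View pics/w3.png

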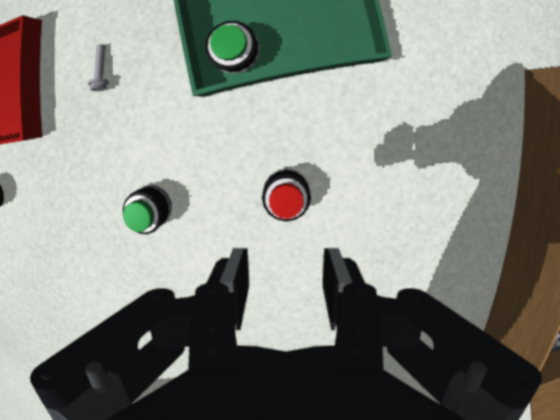

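The cap is back at its rest height of 42 mm and the switch hasn't moved, with the cap at (286,201). Next I'll open the gripper, level the tool and go down for the grasp.

```bash
python3 -m pendant '[[[0.9,-1.5,-1,0,-0.01,0.025,0.003],[0.9,0,0,20,0,0,0],[0.9,0,0,20,0,0,0],[0.9,0,0,15,0,0,0],[0.9,0,0,0,0,0,0]]]'; python3 -c "
from h import *
delta([.484,-.1838,.06],-91.3)"
```

```text
clock: 5.42
tool_pos: [0.4807, -0.1816, 0.0961]
tcp_rot: [-0.001, 1.0, -0.012, 0.0]
force: [-0.7, 0.4, -0.4]
gripper_width: 0.95
t 5.42 p [ 0.4807 -0.1816  0.0961] toolx [ 1.    -0.024  0.001] tooly [-0.024 -1.    -0.001] w 0.95 F [-0.67  0.44 -0.41] qd 0.01
 shift mm [ 3.3  2.1 36.1]
 turn [-0.0012 -0.0007 -0.0009]
```

```bash
python3 -m pendant '[[[0.9,2.5,1,10,0,0,0],[0.9,0,0,12,0,0,0],[0.9,0,0,10,0,0,0],[0.9,0,0,0,0,0,0]]]'; python3 -c "
from h import *
delta([.484,-.1838,.003],-91.3)"
```

```text
clock: 5.75
tool_pos: [0.4795, -0.1804, 0.0566]
tcp_rot: [-0.003, 1.0, -0.012, -0.004]
force: [-0.1, -0.3, -0.5]
gripper_width: 0.948
t 5.75 p [ 0.4795 -0.1804  0.0566] toolx [ 1.    -0.024 -0.009] tooly [-0.024 -1.    -0.007] w 0.948 F [-0.07 -0.32 -0.54] qd 0.01
 shift mm [ 5.   3.6 53.5]
 turn [-0.0068  0.0088 -0.001 ]
```

```bash
python3 -m pendant '[[[0.9,7,4,4,-0.008,0.01,0],[0.9,0,0,0,0,0,0]]]'; python3 -c "
from h import *
delta([.484,-.1838,.003],-91.3)"
```

```text
clock: 5.92
tool_pos: [0.4863, -0.1846, 0.0512]
tcp_rot: [0.001, 1.0, -0.012, 0.0]
force: [-0.5, -0.1, 0.3]
gripper_width: 0.949
t 5.92 p [ 0.4863 -0.1846  0.0512] toolx [ 1.    -0.024  0.   ] tooly [-0.024 -1.     0.001] w 0.949 F [-0.5  -0.05  0.35] qd 0.032
 shift mm [-2.3 -0.8 48.2]
 turn [ 0.001  -0.0005 -0.001 ]
```

```bash
python3 -m pendant '[[[0.9,-1,-0.5,8,0,0,0],[0.9,0,0,8,0,0,0],[0.9,0,0,8,0,0,0],[0.9,0,0,0,0,0,0]]]'; python3 -c "
from h import *
delta([.484,-.1838,.003],-91.3)"
```

```text
clock: 6.25
tool_pos: [0.4871, -0.1851, 0.0269]
tcp_rot: [0.002, 1.0, -0.012, 0.002]
force: [-0.2, 0.9, -0.7]
gripper_width: 0.95
t 6.25 p [ 0.4871 -0.1851  0.0269] toolx [ 1.    -0.024  0.004] tooly [-0.024 -1.     0.003] w 0.95 F [-0.24  0.94 -0.68] qd 0.012
 shift mm [-3.2 -1.3 23.9]
 turn [ 0.0034 -0.0044 -0.001 ]
```

```bash
python3 -m pendant '[[[0.9,-3,-1.5,8,0.004,-0.005,0],[0.9,0,0,7,0,0,0],[0.9,0,0,6,0,0,0],[0.9,0,0,0,0,0,0]]]'; python3 -c "
from h import *
delta([.484,-.1838,.003],-91.3);wrist('w4')"
```

```text
clock: 6.58
tool_pos: [0.4838, -0.1834, 0.0036]
tcp_rot: [-0.001, 1.0, -0.012, -0.001]
force: [-0.3, -0.1, -0.3]
gripper_width: 0.949
t 6.58 p [ 0.4838 -0.1834  0.0036] toolx [ 1.    -0.024 -0.001] tooly [-0.024 -1.    -0.001] w 0.949 F [-0.27 -0.12 -0.32] qd 0.008
 shift mm [0.2 0.4 0.6]
 turn [-0.001   0.0011 -0.001 ]
```

View pics/w4.png

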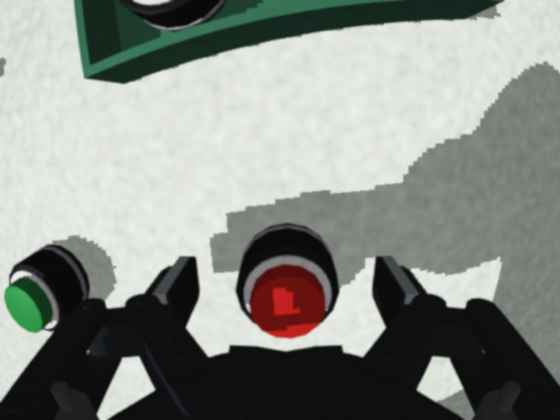

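The switch stands midway between the open pads, its cap at (288,300). The loose green switch at (45,285) is well clear. Closing now.

```bash
python3 -m pendant '[[[-1,0,0,0,0,0,0],[-1,0,0,0,0,0,0],[-1,0,0,0,0,0,0],[-1,0,0,0,0,0,0],[-1,0,0,0,0,0,0],[-1,0,0,0,0,0,0]]]' 40; python3 -c "
from h import *
delta([.484,-.1838,.003],-91.3)"; python3 -m pendant '[[[-1,0,0,-8,0,0,0],[-1,0,0,-10,0,0,0],[-1,0,0,-10,0,0,0],[-1,0,0,0,0,0,0]]]';  python3 -c "
from h import *
delta([.6256,.1767,.14],-91.3);wrist('w5')"
```

```text
clock: 7.13
tool_pos: [0.4849, -0.184, 0.005]
tcp_rot: [0.0, 1.0, -0.012, 0.001]
force: [-0.1, 1.0, -1.9]
gripper_width: 0.499
t 7.13 p [ 0.4849 -0.184   0.005 ] toolx [ 1.    -0.024  0.001] tooly [-0.024 -1.     0.   ] w 0.499 F [-0.15  0.96 -1.86] qd 0.005
 shift mm [-0.9 -0.2  2. ]
 turn [ 0.0004 -0.0012 -0.0009]
clock: 7.47
tool_pos: [0.4839, -0.1833, 0.0347]
tcp_rot: [-0.001, 1.0, -0.012, -0.001]
force: [0.3, -1.4, -0.7]
gripper_width: 0.496
t 7.47 p [ 0.4839 -0.1833  0.0347] toolx [ 1.    -0.024 -0.001] tooly [-0.024 -1.    -0.001] w 0.496 F [ 0.32 -1.36 -0.68] qd 0.011
 shift mm [ 133.1 -363.4 -105. ]
 turn [-0.0011  0.0011 -0.0009]
```

View pics/w5.png

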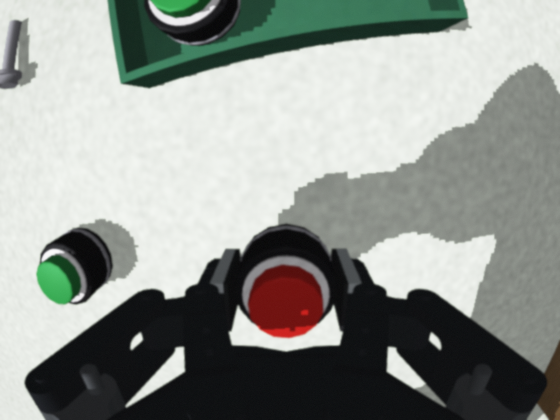

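The switch is held upright between the pads, with the cap at (286,300) and the opening at 0.50. I'll lift it and carry it to the tray.

```bash
python3 -m pendant '[[[-1,0,0,-15,0,0,0],[-1,0,0,-25,0,0,0],[-1,0,0,-25,0,0,0],[-1,0,0,-20,0,0,0],[-1,5,-12,-10,0,0,0],[-1,8,-22,0,0,0,0],[-1,9,-25,0,0,0,0],[-1,9,-25,0,0,0,0]]]'; python3 -m pendant '[[[-1,9,-25,0,0,0,0],[-1,9,-25,0,0,0,0],[-1,9,-25,0,0,0,0],[-1,9,-25,0,0,0,0],[-1,9,-25,0,0,0,0],[-1,9,-25,0,0,0,0]]]';  python3 -c "
from h import *
delta([.6256,.1767,.14],-91.3)"
```

```text
clock: 8.18
tool_pos: [0.5159, -0.1011, 0.135]
tcp_rot: [-0.0, 1.0, -0.016, -0.0]
force: [0.3, 0.8, -2.6]
gripper_width: 0.503
clock: 8.68
tool_pos: [0.5757, 0.0543, 0.1356]
tcp_rot: [0.0, 1.0, -0.017, 0.0]
force: [0.4, -1.0, -1.4]
gripper_width: 0.504
t 8.68 p [0.5757 0.0543 0.1356] toolx [ 0.999 -0.034  0.   ] tooly [-0.034 -0.999  0.   ] w 0.504 F [ 0.44 -1.01 -1.41] qd 0.571
 shift mm [  45.8 -124.    -4.4]
 turn [ 0.0004 -0.0004 -0.0109]
```

```bash
python3 -m pendant '[[[-1,9,-25,0,0,0,-0.01],[-1,9,-25,0,0,0,0],[-1,9,-25,0,0,0,0],[-1,7,-18,0,0,0,0],[-1,4,-10,0,0,0,0],[-1,0,0,0,0,0,0],[-1,0,0,0,0,0,0]]]';  python3 - <<'E'
from h import *
delta([.6256,.1767,.14],-91.3)
im,d,P,c=wrist('w6')
z=P[...,2]
q=P[(abs(P[...,0]-.626)<.1)&(abs(P[...,1]-.177)<.11)&(z>.028)&(z<.040)]
box=cv2.minAreaRect(q[:,:2].astype(np.float32));print(len(q),box)
E
```

```text
clock: 9.27
tool_pos: [0.6166, 0.1667, 0.1338]
tcp_rot: [-0.0, 1.0, -0.008, -0.001]
force: [-0.0, -1.3, -1.6]
gripper_width: 0.503
t 9.27 p [0.6166 0.1667 0.1338] toolx [ 1.    -0.017 -0.002] tooly [-0.017 -1.    -0.   ] w 0.503 F [-0.04 -1.25 -1.61] qd 0.011
 shift mm [  8.8 -10.1  -6.2]
 turn [-0.0001  0.0021  0.0061]
3683 ((0.627342939376831, 0.17785051465034485), (0.171705961227417, 0.1403077393770218), 89.0680160522461)
```

View pics/w6.png

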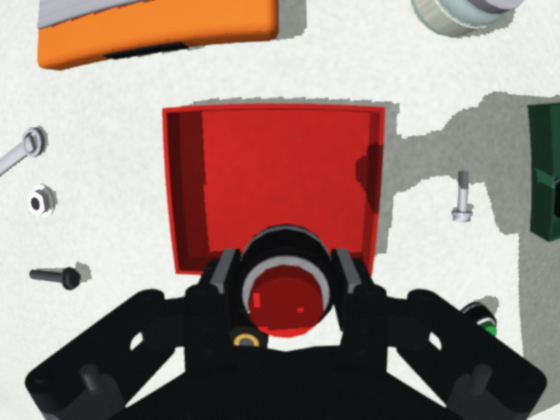

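The wrist view shows the tray interior at about (170–382, 105–270), and the switch is still upright in the grip. The measured tray centre is (0.627, 0.178). Lowering now.

```bash
python3 -m pendant '[[[-1,9,-10,0,0,0.002,0.006],[-1,0,0,15,0,0,0],[-1,0,0,18,0,0,0],[-1,0,0,18,0,0,0],[-1,0,0,15,0,0,0],[-1,0,0,0,0,0,0]]]';  python3 -c "
from h import *
delta([.627,.1775,.010],-91.2)"
```

```text
clock: 9.82
tool_pos: [0.6236, 0.1679, 0.0631]
tcp_rot: [0.002, 1.0, -0.015, -0.001]
force: [-0.3, -0.2, -2.8]
gripper_width: 0.502
t 9.82 p [0.6236 0.1679 0.0631] toolx [ 1.    -0.029 -0.002] tooly [-0.029 -1.     0.003] w 0.502 F [-0.27 -0.2  -2.82] qd 0.022
 shift mm [ 3.2 -9.9 53.1]
 turn [ 0.003   0.0018 -0.0085]
```

```bash
python3 -m pendant '[[[-1,4,-10,6,0.003,0.002,-0.008],[-1,0,0,10,0,0,0],[-1,0,0,10,0,0,0],[-1,0,0,0,0,0,0]]]';  python3 -c "
from h import *
delta([.627,.1775,.010],-91.2)"
```

```text
clock: 10.15
tool_pos: [0.6271, 0.1756, 0.034]
tcp_rot: [0.0, 1.0, -0.012, -0.001]
force: [-0.2, -0.1, -2.0]
gripper_width: 0.496
t 10.15 p [0.6271 0.1756 0.034 ] toolx [ 1.    -0.023 -0.002] tooly [-0.023 -1.     0.001] w 0.496 F [-0.16 -0.08 -1.98] qd 0.011
 shift mm [-0.1 -1.9 24. ]
 turn [ 0.0007  0.0017 -0.0026]
```

```bash
python3 -m pendant '[[[-1,0,-2,8,0.001,0.002,0],[-1,0,0,7,0,0,0],[-1,0,0,4,0,0,0],[-1,0,0,0,0,0,0]]]';  python3 -c "
from h import *
delta([.627,.1775,.009],-91.2)"
```

```text
clock: 10.48
tool_pos: [0.628, 0.1779, 0.0139]
tcp_rot: [-0.0, 1.0, -0.011, 0.001]
force: [-0.9, 0.7, -1.8]
gripper_width: 0.499
t 10.48 p [0.628  0.1779 0.0139] toolx [ 1.    -0.023  0.002] tooly [-0.023 -1.    -0.001] w 0.499 F [-0.85  0.69 -1.8 ] qd 0.006
 shift mm [-1.   0.5  4.9]
 turn [-0.0005 -0.0023 -0.002 ]
```

```bash
python3 -m pendant '[[[-1,0,0,2,0,-0.002,0],[-1,0,0,1.5,0,0,0],[-1,0,0,1,0,0,0],[-1,0,0,0,0,0,0]]]'
```

```text
clock: 10.82
tool_pos: [0.6286, 0.1782, 0.0097]
tcp_rot: [-0.0, 1.0, -0.011, 0.001]
force: [-0.6, 0.3, -1.4]
gripper_width: 0.503
```

```bash
python3 -m pendant '[[[-1,0,0,1,0,0,0],[-1,0,0,0.5,0,0,0]]]'
```

```text
clock: 10.98
tool_pos: [0.6291, 0.1782, 0.0088]
tcp_rot: [-0.0, 1.0, -0.011, 0.001]
force: [-0.6, -0.2, -1.7]
gripper_width: 0.498
```

```bash
python3 -m pendant '[[[-1,0,0,1.5,0,0,0],[-1,0,0,1.0,0,0,0]]]'
```

```text
clock: 11.15
tool_pos: [0.6294, 0.1783, 0.0088]
tcp_rot: [-0.0, 1.0, -0.011, 0.001]
force: [-2.1, -0.0, 0.6]
gripper_width: 0.501
```

Contact: z has stopped at 0.0088 and the force has risen by about 2 N. Releasing and backing off.

```bash
python3 -m pendant '[[[0.1,0,0,0,0,0,0],[0.3,0,0,0,0,0,0],[0.7,0,0,0,0,0,0],[0.7,0,0,0,0,0,0]]]'; python3 -c "
from h import *
delta([.627,.1775,.009],-91.2);wrist('w7')"
```

```text
clock: 11.48
tool_pos: [0.6314, 0.1785, 0.0105]
tcp_rot: [-0.001, 1.0, -0.011, 0.003]
force: [0.6, -0.2, -0.2]
gripper_width: 0.845
t 11.48 p [0.6314 0.1785 0.0105] toolx [ 1.    -0.022  0.007] tooly [-0.022 -1.    -0.001] w 0.845 F [ 0.64 -0.17 -0.22] qd 0.007
 shift mm [-4.4  1.1  1.4]
 turn [-0.0012 -0.0069 -0.0015]
```

View pics/w7.png

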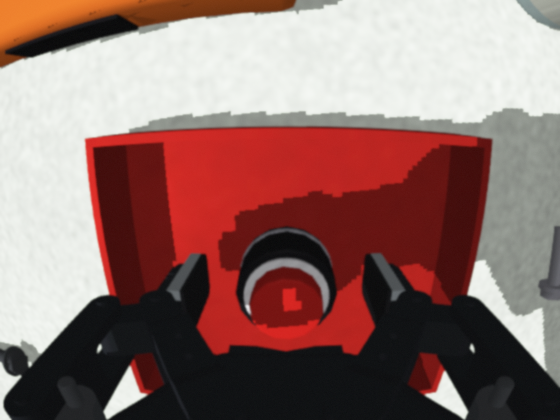

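The switch stands free at (286,290) in the tray with both pads clear. Lifting straight up.

```bash
python3 -m pendant '[[[0.7,0,0,-6,0,0,0],[0.7,0,0,-10,0,0,0],[0.7,0,0,-15,0,0,0],[0.7,0,0,-20,0,0,0]]]'; python3 -m pendant '[[[0.7,0,0,-20,0,0,0],[0.7,0,0,-25,0,0,0],[0.7,0,0,-25,0,0,0],[0.7,0,0,-25,0,0,0],[0.7,0,20,0,0,0,0],[0.7,0,30,0,0,0,0],[0.7,0,35,0,0,0,0],[0.7,0,35,0,0,0,0]]]';python3 -m pendant '[[[0.7,-10,35,0,0,0,0],[0.7,-10,35,0,0,0,0],[0.7,-10,35,0,0,0,0],[0.7,-10,35,0,0,0,0],[0.7,0,20,0,0,0,0],[0.7,0,10,0,0,0,0],[0.7,0,0,0,0,0,0],[0.7,0,0,0,0,0,0]]]'; python3 - <<'E'
from h import *
delta([.627,.1775,.009],-91.2)
for n in("top","scene"):
    im,d=manip.get_image(n); cv2.imwrite(f"pics/{n}1.png",im[:,:,::-1])
    if n=="top":
      for k in("red","green"):
        for st,ce,m in blobs(n,im,k):
            dd=d[m]; mm=np.median(dd[dd>0]); print(n,k,st,ce.round(1),world(n,ce,mm).round(4)[0])
      ys,xs=np.mgrid[0:420,0:560];P=world(n,np.c_[xs.ravel(),ys.ravel()],d.ravel())
      s=(abs(P[:,0]-.626)<.05)&(abs(P[:,1]-.177)<.06)&(P[:,2]>.025);print("switch in tray",np.median(P[s],0).round(4),np.percentile(P[s,2],95),P[s].min(0),P[s].max(0))
E
```

```text
clock: 11.87
tool_pos: [0.6275, 0.1779, 0.0594]
tcp_rot: [0.0, 1.0, -0.011, -0.002]
force: [-0.1, 0.2, -0.0]
gripper_width: 0.847
clock: 12.53
tool_pos: [0.6304, 0.062, 0.1819]
tcp_rot: [-0.002, 1.0, -0.006, 0.012]
force: [0.6, -0.5, 1.0]
gripper_width: 0.852
clock: 13.2
tool_pos: [0.5885, -0.1216, 0.197]
tcp_rot: [0.002, 1.0, -0.009, 0.023]
force: [0.2, -0.7, -0.6]
gripper_width: 0.854
t 13.2 p [ 0.5885 -0.1216  0.197 ] toolx [ 0.999 -0.017  0.045] tooly [-0.017 -1.     0.003] w 0.854 F [ 0.21 -0.74 -0.59] qd 0.014
 shift mm [  24.9 -300.3  188.4]
 turn [ 0.0028 -0.0452  0.0037]
top red [140, 151, 89, 71, 4334] [191.5 187.8] [0.6247 0.168  0.0045]
top red [177, 177, 14, 14, 157] [183.3 183.7] [0.6263 0.1775 0.0454]
switch in tray [0.6238 0.1758 0.0372] 0.04752571488001589 [0.60415768 0.155537   0.0255084 ] [0.64806608 0.19901193 0.05076401]
```

View pics/top1.png

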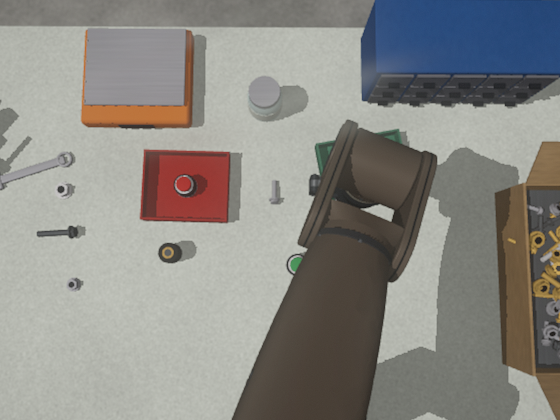

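View pics/scene1.png

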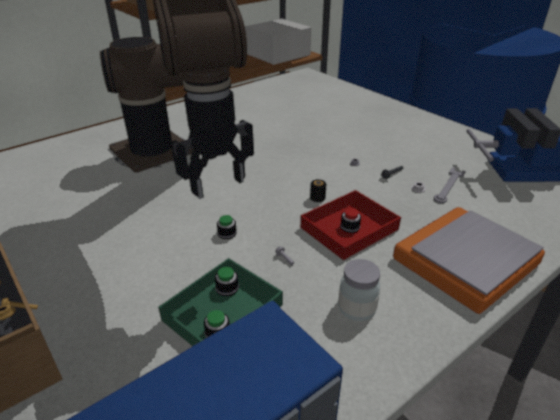

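The switch stands upright mid-tray, at (183,184) in the top view and (350,219) in the scene view. Its cap top is at 45–46 mm, which is the 4 mm floor plus 42 mm. The loose green switch is still at (226,226) in the scene view, and the arm is clear and still.

```bash
python3 -c "
from rig import manip
print(manip.sign_off())"
```

```text
the job is handed in; nothing more can be done
None
```

The red switch was pressed to its stop, sprang back, and now stands upright in the red tray. I handed the job in at about 13.3 s of the 48 s allowed.

- **Press:** With the fingers shut, I pressed the red cap mid-cap until the tool reached z = 35.0 mm, where the force rose to 14.7 N. I held it within about 0.4 mm of that depth for roughly half a second. After I lifted off, the wrist camera measured the cap back at 42 mm.
- **Placing:** I gripped the housing at 40 N and lowered the switch in the middle of the red tray until the force rose by about 2 N. I then released it and moved the arm away.
- **Last checks:** The top camera puts the cap at (0.626, 0.178, 0.045) m, about what a switch upright on the 4 mm tray floor should give. The scene camera shows the loose green switch, the rubber bush and the green tray unchanged, with the arm touching nothing.
- **Limits of the checks:** In the last top picture the arm partly hid the loose green switch, so only the scene view confirms it hasn't moved. The click cannot be sensed directly; I inferred it from the press depth and force. Early on, the scene camera put the red cap about 8 mm farther out than the top camera. I put that down to the cap's visible side and used the top and wrist cameras instead, which agreed to about 2 mm.

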